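# Build up the tube rotator's leaning spindle: large disc, small disc, retaining cap

### The arm

A 6-joint arm with a two-finger parallel gripper is mounted at the origin on the work surface. World frame = base frame: x ahead of the robot, y to its left, z up, the work surface at z = 0. Lengths are in m, angles in rad, forces in N, time in s.
With the tool pointing down it reaches from about 0.375 to 0.9 m from the base axis. Payload 3.1 kg.
Tool frame: the origin (TCP) lies midway between the tips of the shut fingers; the grasp point (between the pads) lies 19 mm behind it (arm.grip_point_offset is the distance from the TCP to the grasp point, in m); z points along the fingers, y is the direction in which the jaws open and shut (so a half turn about z gives the same grasp; the last joint's range is limited). The gripper opens to 85 mm and grips with 20 to 120 N. Pads are 22 mm wide; open, the fingers measure 114 mm over their backs; the gripper's body (76 mm by 85 mm) begins 54 mm behind the grasp point. The pads swing forward as they close: fully open they stand 13 mm farther back than shut.
Start: joints at [1.012, 0.527, 1.433, -0, 1.181, -0.178], TCP at [0.232, 0.58, 0.231] pointing down, gripper open.
Joint ranges: [-3.08, 3.08], [-0.75, 2.2], [0.22, 2.44], [-1.43, 4.57], [0, 2.65], [-2.85, 2.85]. Speed limits (rad/s): [2.79, 2.79, 3.14, 3.14, 3.14, 3.14].

### API

Orientations are given as [roll, pitch, yaw] about the fixed x, y, z axes, in that order (R = Rz(yaw) Ry(pitch) Rx(roll)).
In Python, from cell import telemetry, viewer, arm gives the robot as it stands.
- The arm moves only by the tool send_rows, never from a script. Its argument "targets" is a list that holds one entry, the list of rows, each a list of 7 numbers: the turn, a rotation vector about the tool's x, y, z in rad, then the shift along the tool's x, y, z in cm, then the gripper command: -1 is fully open, 1 is shut, values between are in proportion. In form: [[[rx, ry, rz, dx, dy, dz, gripper], ...]]. A call has 1 to 20 rows; each row is the pose to reach, as a shift and turn from the pose measured when the call began, along the tool's axes at that moment; what a row does not reach only later rows make up. A row lasts 1/10 s, in which the tool goes at most 50 mm and 8.59 degrees, less where a joint would pass 70% of its speed; a pose out of reach is approached as far as the arm can. A call with a gripper value outside its range is refused whole. The fingers move at their own pace and stop on an object; the grip force is fixed at half the most. Time passes only in rows, so rows that repeat a pose let the fingers close. It gives the time, the measured TCP pose, the force and the opening at its end, in the units of the state.
- telemetry.get_obs(): the state, without advancing time (a new reading comes with each control period).
- viewer.camera(name): name is "scene" or "top" or "wrist"; returns a dict with "img" (400x640x3 uint8, red, green, blue), "fx", "fy", "cx", "cy" (pixels), "rvec" (rotation vector, rad) and "tvec" (3), from world to camera coordinates, as OpenCV has them. Camera axes: x right, y down, z forward; pixel columns grow to the right and rows downward; lengths in m; the calibration is good to about 2 mm. A picture is of the moment at which its call begins. There is no depth.
- arm.job_done(): hands the job in, once; it reports no verdict.
The state is a dict: "clock": time; "qpos": joint angles; "qd": joint speeds; "tau": joint torques, N m; "tool_pos": TCP position; "tcp_rot": TCP orientation; "ft_force": force on the tool from outside, world axes, zero at the start; "torque": the same for the moment, N m; "opening": finger opening in m.
Only numpy, scipy, OpenCV 4.12 (cv2) and the standard library are available. Lean on these libraries where they do the work, as an engineer would, in place of code of your own. Each camera call takes 0.05 s, during which the arm holds its last target. There are 200 camera calls.

### The job

Fit up the tube rotator for the next run: its spindle leans, so keep each part square to it. Slide the large tube disc, hub up, right down onto the drive flange, then the small tube disc, hub up, down onto the large disc's hub, and last the retaining cap, stem down, until its head sits on the small disc's hub. Guide each part all the way home before letting go of it, leave the head at the lean it is set to, and do not disturb the bottle or the slide box.

Things in the scene. Friction and masses are not known exactly. Their poses are not given: they have to be found in the camera images.
- spindle_seat (a point): Centre of the rotator's drive flange face (60 mm across, about 0.18 m above the bench), where the spindle starts. z points up along the spindle, which leans 25 to 39 degrees towards the rotator's front; y is level. Steel spindle 88 mm long: 22 mm thick up to 45 mm, a cone up to 51 mm, 14 mm thick up to 81 mm, then a tapered tip.
- spindle_tip (a point): Tip of the spindle, on its axis, 88 mm from spindle_seat; same axes.
- head (a joint): Lean of the rotator's head from vertical (rad): 0 = spindle upright, growing as it leans to the rotator's front. Stiffly clamped (12 N m): ordinary placing forces do not move it.
- rotator: Tube rotator fixed to the bench: white plinth 210 x 160 x 50 mm; x points from its front (control panel, robot side) to its back; origin at bench level under its centre. Yoke cheeks at y = +-62 mm, 161 mm high, with clamp knobs out to y = +-90 mm, carry the head's hinge (along y) 132 mm above the origin; the flange face is 55 mm from the hinge.
- big_mid (a point): Large grey tube disc, 0.2-0.41 kg, flat on the bench, hub up. Point on its axis half-way up its 54 mm height; z runs from underside to hub. Plate 10 mm thick, 179 mm across, ten tube holders 14 mm high beyond radius 54 mm; hub 44 mm in diameter up to the top; 26 mm bore right through. Home on the flange, this point is 27 mm up the spindle from spindle_seat. Any turn will do.
- small_mid (a point): Small grey tube disc, 0.14-0.28 kg, flat, hub up. Point on its axis half-way up its 40 mm height; z from underside to hub. Plate 10 mm thick, 147 mm across, tube holders 14 mm high beyond radius 51 mm; cup-like hub 54 mm outside, 42 mm inside; 18 mm bore, too small for the thick part of the spindle: put on first, it blocks the large disc. Home: this point 74 mm up from spindle_seat. Any turn.
- cap_mid (a point): Aluminium retaining cap, 0.11-0.22 kg, standing on its stem. Point on its axis half-way up its 60 mm height; z from stem to head. Stem 34 mm in diameter, 28 mm long, 18 mm blind bore as deep as the stem; knurled head 58 mm in diameter, 32 mm high. Slips on without thread, stem inside the small disc's hub, head on its rim. Home: this point 96 mm up from spindle_seat. Any turn.
- bottle_mid (a point): Bystander: amber reagent bottle 60 mm in diameter, 135 mm tall; point at its centre half-way up.
- slidebox_mid (a point): Bystander: closed white slide box 88 x 173 x 35 mm lying on the bench in front of the rotator; point at its centre.
There are look-alikes about, which are no part of the job. Of the things shaped like the part that bears cap_mid, the aluminium one is meant.

How it is judged:
On the way, in this order (a step that is already met when the one before it is completed fails the run):
1. the large disc is fully home on the drive flange (angle between the z axis of big_mid and the z axis of spindle_seat, either way round below 0.08 rad and angle between big_mid's own z axis and vertical below 1 rad and z of big_mid in the frame of spindle_seat between 0.024 and 0.03 m and x of big_mid in the frame of spindle_seat between -0.006 and 0.006 m and y of big_mid in the frame of spindle_seat between -0.006 and 0.006 m), for 0.2 s.
2. the small disc is fully home on the large disc's hub (angle between the z axis of small_mid and the z axis of spindle_seat, either way round below 0.08 rad and angle between small_mid's own z axis and vertical below 1 rad and z of small_mid in the frame of spindle_seat between 0.071 and 0.077 m and x of small_mid in the frame of spindle_seat between -0.006 and 0.006 m and y of small_mid in the frame of spindle_seat between -0.006 and 0.006 m), for 0.2 s.
3. the cap is fully home on the small disc's hub (angle between the z axis of cap_mid and the z axis of spindle_seat, either way round below 0.08 rad and angle between cap_mid's own z axis and vertical below 1 rad and z of cap_mid in the frame of spindle_seat between 0.093 and 0.099 m and x of cap_mid in the frame of spindle_seat between -0.006 and 0.006 m and y of cap_mid in the frame of spindle_seat between -0.006 and 0.006 m), for 0.2 s.
At the end, for the whole second after the job is handed in: On the spindle and released: the large disc flush on the flange, the small disc flush on its hub, the cap's head down on the small disc's hub; each within 3 mm of its full depth, within 6 mm of the spindle's axis, right way up and square to the spindle within 0.08 rad (4.6 degrees) (all of step 1 and all of step 2 and all of step 3); the robot touches nothing.
It fails at once if the large disc was let go on the spindle more than 12 mm short of home (or dropped over it) (z of big_mid in the frame of spindle_seat between 0.039 and 0.127 m and x of big_mid in the frame of spindle_seat between -0.02 and 0.02 m and y of big_mid in the frame of spindle_seat between -0.02 and 0.02 m and contact force between the fingers and anything else below 0.05 N).
It fails at once if the small disc was let go on the spindle more than 12 mm short of home (or dropped over it) (z of small_mid in the frame of spindle_seat between 0.086 and 0.12 m and x of small_mid in the frame of spindle_seat between -0.02 and 0.02 m and y of small_mid in the frame of spindle_seat between -0.02 and 0.02 m and contact force between the fingers and anything else below 0.05 N).
It fails at once if the cap was let go on the spindle more than 12 mm short of home (or dropped over it) (z of cap_mid in the frame of spindle_seat between 0.108 and 0.13 m and x of cap_mid in the frame of spindle_seat between -0.02 and 0.02 m and y of cap_mid in the frame of spindle_seat between -0.02 and 0.02 m and contact force between the fingers and anything else below 0.05 N).
It fails at once if the bottle or the slide box was moved more than 25 mm (distance of any of bottle_mid, slidebox_mid from where it was at the start of the episode above 0.025 m).
It fails at once if the head was pushed off its set lean (spindle tip moved more than 8 mm) (distance of spindle_tip from where it was at the start of the episode above 0.008 m).
It also fails if it takes over 72 s, if anything falls off the work surface, if the arm or the gripper's body presses on something with over 40 N, if the wrist force passes 120 N, or if a joint passes its speed limit or range.

## Working session

There is one attempt and no reset: what is moved stays moved. The work goes in short steps, Python scripts to look and compute and a tool call to move; the robot and the scene stay as the last step left them, time stands still between calls to the robot, and variables do not carry over. Pictures are saved under pics/ and viewed, about 8 in all and at most 12, crops included, and the job is handed in when it is done.

Besides the shell and the picture viewer there is one more tool, called in YAML: its name, and indented under it one key for each argument. send_rows: Moves the arm, as the interface text tells. Its arguments: {"type":"object","properties":{"targets":{"type":"array"}},"required":["targets"]}

```bash
ls; mkdir -p pics
python3 - <<'E'
from cell import telemetry, viewer, arm
import cv2,numpy as np,pickle
d={}
for n in ("scene","top"):
    c=viewer.camera(n); d[n]=c
    cv2.imwrite(f"pics/{n}0.png",c["img"][:,:,::-1])
    R=cv2.Rodrigues(np.array(c["rvec"]))[0]; print(n,c["fx"],c["cx"],c["cy"],(-R.T@np.array(c["tvec"]).ravel()).round(3),R.round(3).tolist())
pickle.dump(d,open("c0.pkl","wb"))
print(telemetry.get_obs())
E
```

```text
pics
scene 457.5321059646647 318.57453557659056 191.68158980721103 [1.05  0.57  0.917] [[-0.765, 0.644, 0.009], [0.448, 0.542, -0.711], [-0.463, -0.54, -0.703]]
top 458.8631983233482 318.21665905079817 200.02103023590354 [ 0.474 -0.016  1.407] [[-0.028, -0.999, -0.016], [-0.998, 0.029, -0.061], [0.061, 0.014, -0.998]]
{'clock': 0.1, 'qpos': array([ 1.01253183e+00,  5.28386363e-01,  1.43372502e+00, -6.51207759e-06,
        1.18140533e+00, -1.78521364e-01]), 'qd': array([ 0.00130537, -0.0025737 , -0.00292897, -0.00017395, -0.00215208,
        0.00095761]), 'tau': array([-1.03811535e-04, -4.43305743e+01, -1.78585821e+01, -2.19526110e-04,
        3.90908303e-03,  2.30827922e-06]), 'tool_pos': array([0.23133007, 0.57994727, 0.23043902]), 'tcp_rot': array([-3.13969810e+00, -3.35740435e-04,  2.76185168e+00]), 'ft_force': array([ 0.04629748, -0.31377845, -0.22050967]), 'torque': array([0.03204886, 0.04624686, 0.01816578]), 'opening': 0.08516749617655407}
```

View pics/scene0.png

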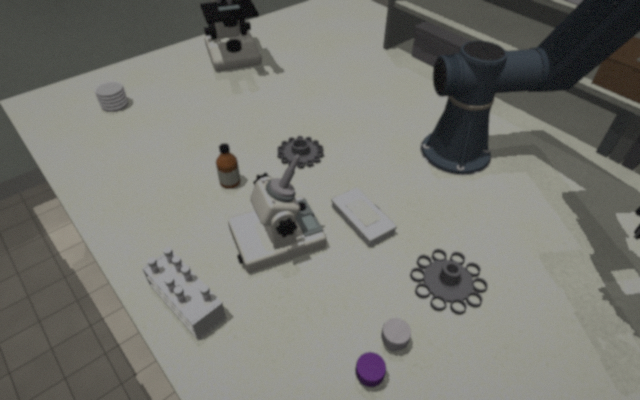

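View pics/top0.png

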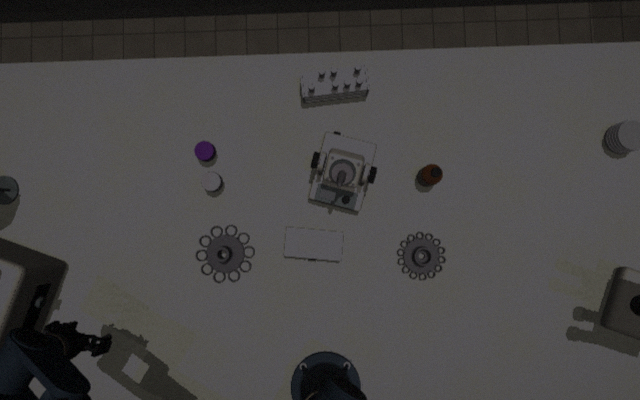

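The scene view shows the large disc at (450,275), the small disc at (300,150), the aluminium cap at (396,333) with its purple look-alike beside it, and the rotator at about (275,225). The top view has the large hub at (224,254), the small one at (421,256), the cap at (212,182) and the rotator at (343,175).

```bash
cat > h.py <<'E'
import cv2,numpy as np,pickle
from scipy.spatial.transform import Rotation as Ro
def cam(c):
    R=cv2.Rodrigues(np.array(c["rvec"],float))[0]; t=np.array(c["tvec"],float).ravel(); return R,t
def proj(c,p):
    R,t=cam(c); q=R@np.asarray(p,float)+t; return np.array([c["fx"]*q[0]/q[2]+c["cx"],c["fy"]*q[1]/q[2]+c["cy"]])
def ray(c,uv):
    R,t=cam(c); return -R.T@t, R.T@np.array([(uv[0]-c["cx"])/c["fx"],(uv[1]-c["cy"])/c["fy"],1])
def onz(c,uv,z):
    o,d=ray(c,uv); return o+d*(z-o[2])/d[2]
def tri(c1,u1,c2,u2):
    o,d=ray(c1,u1);p,e=ray(c2,u2); d/=np.linalg.norm(d);e/=np.linalg.norm(e)
    s=np.linalg.lstsq(np.c_[d,-e],p-o,rcond=None)[0]; a=o+s[0]*d;b=p+s[1]*e
    return (a+b)/2,np.linalg.norm(a-b)
def crop(img,x,y,w,h,s):
    return cv2.resize(img[y:y+h,x:x+w],None,fx=s,fy=s,interpolation=cv2.INTER_CUBIC)
E
python3 - <<'E'
from h import *
d=pickle.load(open("c0.pkl","rb"));s=d["scene"];t=d["top"]
a=crop(s["img"],220,140,80*4//3+1,75,4)[:300,:400]
b=crop(np.minimum(t["img"].astype(int)*2,255).astype(np.uint8),300,130,80,60,5)
T=np.minimum(t["img"].astype(int)*2,255).astype(np.uint8)
e=np.hstack([crop(T,190,220,70,70,4)[:,:266],crop(T,388,222,67,70,4)[:,:266],crop(T,190,135,67,70,4)[:,:268]])
cv2.imwrite("pics/c1.png",np.vstack([np.hstack([a,b]),e])[:,:,::-1])
# first masks
for n,c in d.items():
    hsv=cv2.cvtColor(c["img"],cv2.COLOR_RGB2HSV)
    for lab,box in (("scene",{"cap":(378,315,415,355),"big":(405,240,495,318)}),("top",{"cap":(197,166,228,197),"big":(190,220,260,286),"small":(393,228,450,284)})):
        if lab!=n: continue
        for k,(x0,y0,x1,y1) in box.items():
            print(n,k,hsv[(y0+y1)//2,x0:x1:2].tolist()[:40])
E
```

```text
scene cap [[26, 13, 153], [38, 7, 137], [165, 7, 77], [158, 10, 103], [174, 9, 138], [0, 4, 142], [170, 6, 138], [170, 6, 139], [168, 9, 141], [165, 7, 137], [168, 9, 140], [165, 11, 142], [168, 9, 140], [160, 5, 140], [170, 11, 142], [170, 6, 139], [12, 10, 131], [35, 18, 153], [30, 17, 152]]
scene big [[26, 13, 156], [27, 15, 155], [30, 14, 149], [30, 11, 114], [165, 8, 61], [90, 4, 62], [45, 6, 80], [30, 6, 83], [15, 7, 73], [90, 4, 61], [150, 9, 83], [140, 8, 90], [140, 8, 90], [135, 12, 88], [90, 3, 88], [130, 8, 90], [135, 6, 88], [170, 11, 70], [135, 11, 46], [170, 17, 46], [120, 5, 48], [165, 22, 46], [0, 11, 45], [30, 7, 39], [120, 6, 46], [30, 6, 42], [40, 18, 42], [0, 11, 47], [0, 0, 66], [165, 6, 84], [150, 9, 88], [0, 0, 88], [0, 0, 86], [150, 3, 91], [24, 12, 107], [30, 10, 79], [30, 4, 60], [0, 4, 61], [20, 10, 75], [23, 10, 107]]
top cap [[21, 21, 85], [10, 9, 87], [158, 12, 84], [156, 15, 86], [168, 15, 86], [158, 12, 84], [158, 12, 87], [141, 20, 88], [100, 9, 84], [150, 3, 88], [135, 11, 89], [135, 12, 86], [140, 32, 24], [120, 7, 76], [160, 9, 87], [150, 3, 83]]
t
[... 224 characters left out ...]
65, 51, 10], [30, 9, 57], [30, 8, 68], [0, 14, 54], [102, 25, 51], [105, 36, 14], [138, 38, 34], [165, 10, 49], [132, 22, 57], [130, 14, 55], [0, 13, 57], [150, 10, 49], [8, 22, 47], [120, 3, 87], [150, 9, 85], [15, 6, 84], [38, 13, 77], [40, 15, 51], [19, 24, 86], [10, 9, 87]]
top small [[15, 12, 88], [170, 9, 86], [0, 12, 84], [30, 8, 65], [0, 11, 68], [15, 14, 37], [135, 9, 58], [135, 18, 57], [135, 9, 58], [150, 18, 43], [30, 34, 15], [120, 14, 54], [150, 19, 55], [15, 6, 87], [25, 18, 85], [173, 15, 67], [144, 26, 49], [150, 16, 32], [143, 54, 19], [150, 20, 50], [160, 14, 54], [120, 5, 54], [173, 17, 60], [90, 6, 42], [10, 16, 47], [30, 9, 58], [15, 19, 81], [12, 15, 85], [20, 18, 84]]
```

View pics/c1.png

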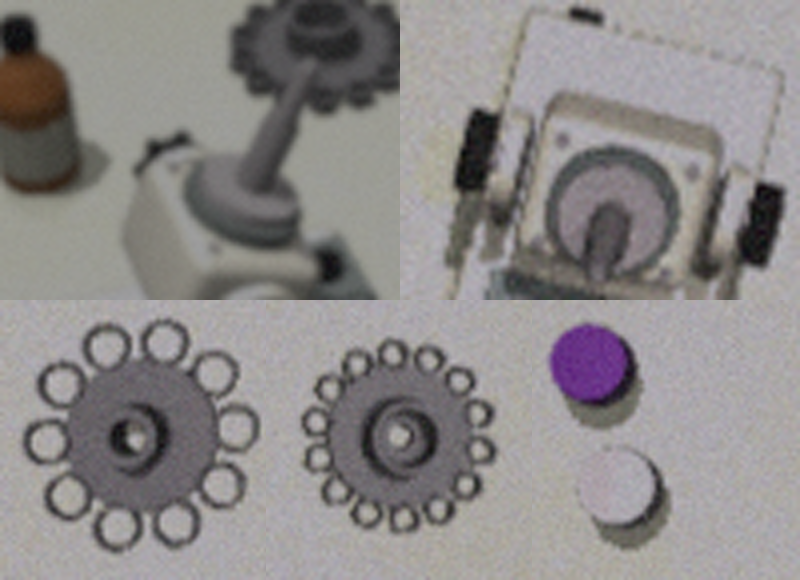

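Picks from the enlarged crops: spindle tip at scene (298,156) and top (340.4,185), flange centre near top (343,171.5). Disc and cap centres are clear. Next come coarse positions.

Run:
```python
from h import *
from cell import viewer
d=pickle.load(open("c0.pkl","rb"));s=d["scene"];t=d["top"]
print("tip",tri(s,(298,156),t,(340.4,185)))
for n,u,z in (("big",(225.5,254.5),.010),("small",(421,255.8),.01),("cap",(212,181.8),.06),("purple",(205,151),.06),("bottle",(430,175),.07),("flangeface",(343,171.4),.18),
  ("knobL",(316,159.5),.132),("knobR",(373,175),.132),("box",(314,244.5),.035)):
    print(n,onz(t,u,z).round(4))
# big bore/cap via scene
print("cap scene",onz(s,(397,328),.06).round(4))
# ring holders extents: dark mask outer hull -> circle
for n,c,bx in (("big",t,(190,220,260,290)),("small",t,(393,228,450,284))):
    x0,y0,x1,y1=bx;g=cv2.cvtColor(c["img"],cv2.COLOR_RGB2GRAY)[y0:y1,x0:x1]
    m=cv2.morphologyEx((g<70).astype(np.uint8),cv2.MORPH_OPEN,np.ones((2,2)))
    p=np.column_stack(np.nonzero(m)[::-1]); (cx,cy),r=cv2.minEnclosingCircle(p.astype(np.float32))
    P=onz(c,(cx+x0,cy+y0),.012);Q=onz(c,(cx+x0+r,cy+y0),.012);print(n,"hull",(cx+x0,cy+y0),P.round(4),"diam",2*np.linalg.norm(P-Q))
c=viewer.camera("wrist");o,dd=ray(c,(320,200));print("wristcam",o,dd,c["fx"])
cv2.imwrite("pics/w0.png",c["img"][:,:,::-1])
```

```text
tip (array([ 0.57922051, -0.05485196,  0.2561315 ]), np.float64(0.0033669346908268417))
big [0.4019 0.2908 0.01  ]
small [ 0.3816 -0.3008  0.01  ]
cap [0.6195 0.3164 0.06  ]
purple [0.7121 0.336  0.06  ]
bottle [ 0.6192 -0.3246  0.07  ]
flangeface [ 0.624  -0.0668  0.18  ]
knobL [0.6657 0.0056 0.132 ]
knobR [ 0.6172 -0.152   0.132 ]
box [0.4255 0.0204 0.035 ]
cap scene [0.6183 0.3182 0.06  ]
big hull (225.8419303894043, 254.6805305480957) [0.4014 0.2893 0.012 ] diam 0.1831147482272073
small hull (421.949275970459, 256.8260860443115) [ 0.3786 -0.3031  0.012 ] diam 0.1499836845818715
wristcam [0.16685103 0.60624953 0.37337102] [ 0.25335217 -0.10628831 -0.96152503] 293.1023209093862
```

Coarse positions agree with the given sizes (disc diameters come out at 183 and 150 mm against 179 and 147). Next I'll view the spindle from near along its axis with the wrist camera.

```bash
cat >> h.py <<'E'
def frame(th,yaw):   # spindle axes as columns
    return Ro.from_euler('xyz',[0,-th,yaw]).as_matrix()
def toolR(S,ysign=-1): # tool z=-zs, tool y=ysign*ys
    z=-S[:,2];y=ysign*S[:,1];return np.c_[np.cross(y,z),y,z]
def down(yaw): return Ro.from_euler('xyz',[np.pi,0,yaw]).as_matrix()
def row(pos,R):
    from cell import telemetry
    o=telemetry.get_obs();A=Ro.from_euler('xyz',o["tcp_rot"]).as_matrix()
    rv=Ro.from_matrix(A.T@R).as_rotvec();dp=A.T@(np.asarray(pos)-o["tool_pos"])*100
    n=max(np.degrees(np.linalg.norm(rv))/8.59,np.linalg.norm(dp)/5)
    print("ROW",rv.round(4).tolist(),dp.round(2).tolist(),"rows>=",round(n,1))
E
python3 - <<'E'
from h import *
S=frame(np.radians(29),np.radians(-16.7));print(S.round(3))
row(np.array([.579,-.055,.256])+.06*S[:,2],toolR(S))
row([.402,.290,.25],down(np.pi/2))
E
```

```text
[[ 0.838  0.287 -0.464]
 [-0.251  0.958  0.139]
 [ 0.485 -0.     0.875]]
ROW [-0.7658, 0.0362, 2.9587] [-52.93, -46.35, -7.73] rows>= 20.4
ROW [-0.0016, 0.0007, 1.191] [-26.6, -20.61, -1.92] rows>= 7.9
```

Run:
```python
from h import *
S=frame(np.radians(29),np.radians(-16.7))
row(np.array([.579,-.055,.256])+.06*S[:,2],toolR(S,1))
```

```text
ROW [-0.024, -0.5062, -0.0861] [-52.93, -46.35, -7.73] rows>= 14.2
```

send_rows:
  targets:
    - [[-0.024, -0.506, -0.086, -52.9, -46.4, -7.7, -1], [-0.024, -0.506, -0.086, -52.9, -46.4, -7.7, -1], [-0.024, -0.506, -0.086, -52.9, -46.4, -7.7, -1], [-0.024, -0.506, -0.086, -52.9, -46.4, -7.7, -1], [-0.024, -0.506, -0.086, -52.9, -46.4, -7.7, -1], [-0.024, -0.506, -0.086, -52.9, -46.4, -7.7, -1], [-0.024, -0.506, -0.086, -52.9, -46.4, -7.7, -1], [-0.024, -0.506, -0.086, -52.9, -46.4, -7.7, -1], [-0.024, -0.506, -0.086, -52.9, -46.4, -7.7, -1], [-0.024, -0.506, -0.086, -52.9, -46.4, -7.7, -1], [-0.024, -0.506, -0.086, -52.9, -46.4, -7.7, -1], [-0.024, -0.506, -0.086, -52.9, -46.4, -7.7, -1], [-0.024, -0.506, -0.086, -52.9, -46.4, -7.7, -1], [-0.024, -0.506, -0.086, -52.9, -46.4, -7.7, -1], [-0.024, -0.506, -0.086, -52.9, -46.4, -7.7, -1], [-0.024, -0.506, -0.086, -52.9, -46.4, -7.7, -1], [-0.024, -0.506, -0.086, -52.9, -46.4, -7.7, -1]]

```text
clock: 1.85
tool_pos: [0.5494, -0.0461, 0.3072]
tcp_rot: [3.141, 0.503, 2.85]
ft_force: [0.3, -0.3, -0.3]
opening: 0.0854
```

Run:
```python
from h import *
from cell import viewer,telemetry
c=viewer.camera("wrist");s=viewer.camera("scene");pickle.dump(c,open("w1.pkl","wb"));print(telemetry.get_obs()["qpos"])
S=frame(np.radians(29),np.radians(-16.7));tip=np.array([.579,-.055,.256])
print("tip px",proj(c,tip),"seat px",proj(c,tip-.088*S[:,2]),ray(c,(320,200)))
cv2.imwrite("pics/w1.png",c["img"][:,:,::-1])
```

```text
[-0.28302258  0.18025275  1.88198045 -0.00537388  0.57559817 -1.56074705]
tip px [320.4775646 218.522203 ] seat px [320.56430231 189.80327926] (array([ 0.42518935, -0.00858753,  0.39858786]), array([ 0.67404544, -0.20514193, -0.70964388]))
```

View pics/w1.png

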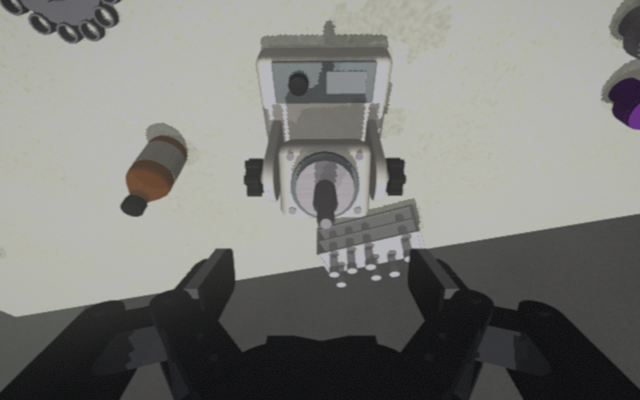

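The wrist view shows the flange face centred near (325,184) and the spindle tip near (326,223), with the knobs level at rows 176 and 177, so the yaw of −16.7° holds. I'll take a second view shifted 10 cm in the lean plane.

send_rows:
  targets:
    - [[0, 0, 0, -5, 0, 0, -1], [0, 0, 0, -10, 0, 0, -1], [0, 0, 0, -10, 0, 0, -1], [0, 0, 0, -10, 0, 0, -1], [0, 0, 0, -10, 0, 0, -1]]

```text
clock: 2.45
tool_pos: [0.6314, -0.0682, 0.354]
tcp_rot: [3.141, 0.5, 2.854]
ft_force: [0.2, 0.7, -0.1]
opening: 0.0852
```

Run:
```python
from h import *
from cell import viewer,telemetry
c=viewer.camera("wrist");pickle.dump(c,open("w2.pkl","wb"))
a=pickle.load(open("w1.pkl","rb"))
S=frame(np.radians(29),np.radians(-16.7));tip=np.array([.579,-.055,.256])
p=proj(c,tip);print(p)
A=crop(a["img"],280,140,80,100,5);B=crop(c["img"],280,int(p[1])-60,80,100,5)
cv2.imwrite("pics/w2.png",np.hstack([A,B])[:,:,::-1])
```

```text
[317.04134937  75.97319235]
```

View pics/w2.png

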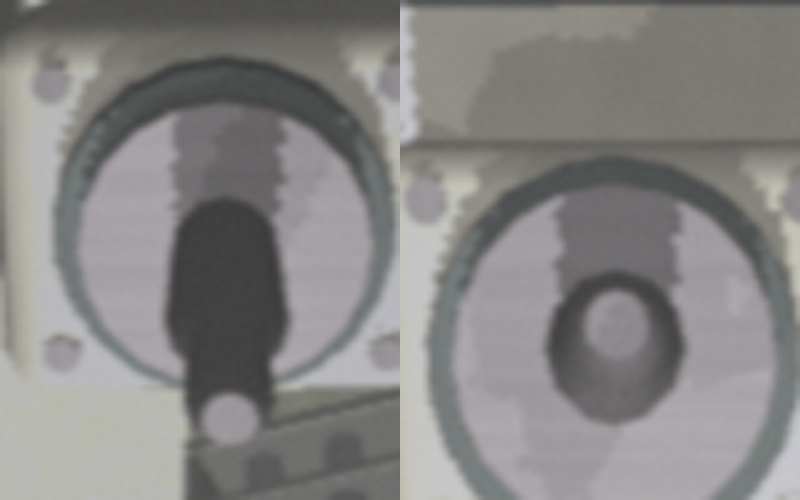

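View 1: the tip's end face is at (326.0,223.8) and the flange face is centred at about (325,188.7). View 2: the tip is at (323.4,79.8), the face centre at about (322.8,83.6), and the face is 64 px wide.

Run:
```python
from h import *
from scipy.optimize import least_squares
c2=pickle.load(open("w2.pkl","rb"));c1=pickle.load(open("w1.pkl","rb"));d=pickle.load(open("c0.pkl","rb"))
T,e=tri(c1,(326,223.8),c2,(323.4,79.8));F,e2=tri(c1,(325,188.7),c2,(322.8,83.6))
print("tip",T,e,"seat",F,e2,np.linalg.norm(T-F),np.degrees(np.arccos((T-F)[2]/np.linalg.norm(T-F))),np.degrees(np.arctan2(-(T-F)[1],-(T-F)[0])))
# ellipse fit of bright flange face in w2 (full image)
for c,seed in ((c1,(305,180)),(c2,(300,90))):
    g=cv2.GaussianBlur(cv2.cvtColor(c["img"],cv2.COLOR_RGB2HSV),(3,3),0);print(g[seed[1],seed[0]])
# knobs
for nm,c in (("w1",c1),("w2",c2)):
    g=cv2.cvtColor(c["img"],cv2.COLOR_RGB2GRAY);m=(g[:240]<38).astype(np.uint8)
    n,l,st,ce=cv2.connectedComponentsWithStats(m)
    for i in range(1,n):
        if st[i,4]>150: print(nm,st[i],ce[i].round(1))
# joint model: hinge xy, theta, yaw  from tip picks and seat picks (z hinge=.132)
def P(p):
    S=frame(p[2],p[3]);h=np.array([p[0],p[1],.132]);return h+.055*S[:,2],h+.143*S[:,2]
obs=[(c1,1,(326,223.8),1),(c2,1,(323.4,79.8),1),(c1,0,(325,188.7),1),(c2,0,(322.8,83.6),1),(d["scene"],1,(298,156),.7),(d["top"],1,(340.4,185),.7)]
f=lambda p:np.concatenate([w*(proj(c,P(p)[k])-u) for c,k,u,w in obs])
r=least_squares(f,[.64,-.07,.5,-.3]);print(r.x[:2],np.degrees(r.x[2:]),f(r.x).round(1),P(r.x))
for th in (27,29,31,33):
    r=least_squares(lambda q:f([q[0],q[1],np.radians(th),q[2]]),[.64,-.07,-.3]);print(th,r.x,r.cost)
```

```text
tip [ 0.58068597 -0.05130758  0.26059384] 6.721303206842061e-05 seat [ 0.61320827 -0.06072281  0.18635407] 4.034780840817498e-05 0.08159589250949457 24.515799396102636 -16.145755744546573
[151   8 168]
[148   6 158]
w1 [610  79  30  42 764] [625.7  95.4]
w2 [626   2  14  41 355] [634.2  21.3]
[ 0.63824347 -0.0678867 ] [ 25.03491478 -16.01970423] [-0.   0.5 -0.1 -0.3 -0.  -1.   0.   0.9 -0.1 -0.7 -1.3  0. ] (array([ 0.61587291, -0.06146372,  0.18183275]), array([ 0.58008002, -0.05118695,  0.26156516]))
27 [ 0.64257982 -0.0690958  -0.27886641] 10.064913170416059
29 [ 0.64702043 -0.07032765 -0.27809569] 34.04060599316379
31 [ 0.65148035 -0.07155801 -0.27728989] 73.69443182926878
33 [ 0.6559514  -0.07278422 -0.2764443 ] 128.491855364092
```

The spindle is measured: lean about 25.3°, yaw −16.2°, tip at (0.580,−0.051,0.261), residuals under 1 px. Now to the large disc.

Run:
```python
from h import *
row([.4015,.290,.13],down(1.29))
```

```text
ROW [0.3902, 0.3928, 1.5283] [39.01, 27.84, 4.23] rows>= 10.8
```

send_rows:
  targets:
    - [[0.39, 0.393, 1.528, 39.0, 27.8, 4.2, -1], [0.39, 0.393, 1.528, 39.0, 27.8, 4.2, -1], [0.39, 0.393, 1.528, 39.0, 27.8, 4.2, -1], [0.39, 0.393, 1.528, 39.0, 27.8, 4.2, -1], [0.39, 0.393, 1.528, 39.0, 27.8, 4.2, -1], [0.39, 0.393, 1.528, 39.0, 27.8, 4.2, -1], [0.39, 0.393, 1.528, 39.0, 27.8, 4.2, -1], [0.39, 0.393, 1.528, 39.0, 27.8, 4.2, -1], [0.39, 0.393, 1.528, 39.0, 27.8, 4.2, -1], [0.39, 0.393, 1.528, 39.0, 27.8, 4.2, -1], [0.39, 0.393, 1.528, 39.0, 27.8, 4.2, -1], [0.39, 0.393, 1.528, 39.0, 27.8, 4.2, -1], [0.39, 0.393, 1.528, 39.0, 27.8, 4.2, -1], [0.39, 0.393, 1.528, 39.0, 27.8, 4.2, -1]]

```text
clock: 3.9
tool_pos: [0.4007, 0.2892, 0.1303]
tcp_rot: [3.141, 0.001, 1.292]
ft_force: [-0.3, -1.1, 0.1]
opening: 0.0853
```

Run:
```python
from h import *
from cell import viewer,telemetry
c=viewer.camera("wrist");pickle.dump(c,open("w3.pkl","wb"));print(telemetry.get_obs()["qpos"].round(2))
im=c["img"].copy()
for z in (.01,.054):
    for r in (.022,.0895):
        for a in np.linspace(0,6.28,60):
            cv2.circle(im,tuple(int(v) for v in proj(c,[.4015+r*np.cos(a),.29+r*np.sin(a),z])),0,(255,0,0) if z<.02 else (0,255,0),-1)
cv2.imwrite("pics/w3.png",im[:,:,::-1])
```

```text
[ 0.4   0.51  1.85 -0.    0.78  0.68]
```

View pics/w3.png

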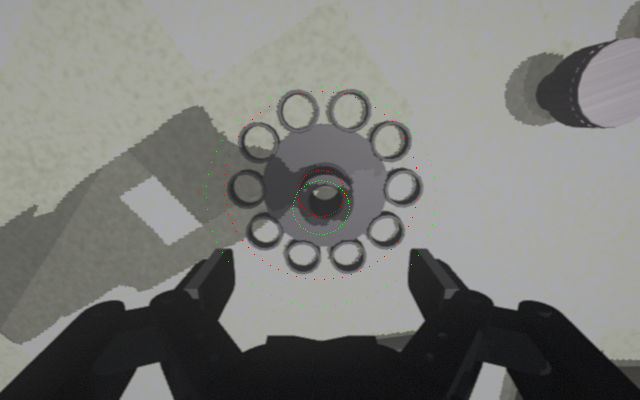

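The disc is about 10 px right of the drawn prediction. The mean of opposite holder midpoints is (324.3,184).

Run:
```python
from h import *
c=pickle.load(open("w3.pkl","rb"))
P=onz(c,(324.3,184),.012);print(P, [np.linalg.norm(onz(c,u,.012)-P).round(4) for u in ((227,188),(422,187),(349,89),(302,273))])
row([P[0],P[1],.023],down(1.29))
```

```text
[0.40713575 0.29877635 0.012     ] [np.float64(0.0892), np.float64(0.0895), np.float64(0.0838), np.float64(0.0936)]
ROW [0.0005, 0.0003, 0.0019] [1.09, 0.32, 10.75] rows>= 2.2
```

Run:
```python
from h import *
c=pickle.load(open("w3.pkl","rb"))
H=[(298,110),(349,109),(390,140),(403,187),(386,230),(347,254),(302,255),(265,230),(246,188),(259,140)]
p=np.array([onz(c,u,.014)[:2] for u in H])
A=np.c_[2*p,np.ones(len(p))];s=np.linalg.lstsq(A,(p**2).sum(1),rcond=None)[0];r=np.sqrt(s[2]+s[:2]@s[:2])
print(s[:2],r,(np.linalg.norm(p-s[:2],axis=1)-r).round(4))
row([s[0],s[1],.023],down(1.29))
```

```text
[0.40679727 0.29627926] 0.0708809712057774 [-0.0001 -0.0001 -0.0004  0.0002  0.0007 -0.0007  0.0003 -0.0007  0.0007
  0.0001]
ROW [0.0005, 0.0003, 0.0019] [0.84, 0.36, 10.75] rows>= 2.2
```

Circle fit residuals are under 1 mm. I'll go down, then squeeze, open, turn 90° and squeeze again, which centres the disc both ways.

send_rows:
  targets:
    - [[0, 0, 0, 0.84, 0.36, 4, -1], [0, 0, 0, 0.84, 0.36, 8, -1], [0, 0, 0, 0.84, 0.36, 10.75, -1], [0, 0, 0, 0.84, 0.36, 10.75, -1], [0, 0, 0, 0.84, 0.36, 10.75, 0], [0, 0, 0, 0.84, 0.36, 10.75, 1], [0, 0, 0, 0.84, 0.36, 10.75, 1], [0, 0, 0, 0.84, 0.36, 10.75, 1], [0, 0, 0, 0.84, 0.36, 10.75, 1], [0, 0, 0, 0.84, 0.36, 10.75, 1], [0, 0, 0, 0.84, 0.36, 10.75, 1], [0, 0, 0, 0.84, 0.36, 10.75, 1]]

```text
clock: 5.15
tool_pos: [0.4076, 0.2967, 0.0251]
tcp_rot: [3.139, -0.002, 1.292]
ft_force: [-0.1, -0.6, 6.4]
opening: 0.0427
```

send_rows:
  targets:
    - [[0, 0, 0, 0, 0, 0, -1], [0, 0, 0, 0, 0, 0, -1], [0, 0, 0, 0, 0, 0, -1], [0, 0, 0, 0, 0, 0, -1], [0, 0, -0.14, 0, 0, 0, -1], [0, 0, -0.28, 0, 0, 0, -1], [0, 0, -0.42, 0, 0, 0, -1], [0, 0, -0.56, 0, 0, 0, -1], [0, 0, -0.7, 0, 0, 0, -1], [0, 0, -0.84, 0, 0, 0, -1], [0, 0, -0.98, 0, 0, 0, -1], [0, 0, -1.12, 0, 0, 0, -1], [0, 0, -1.26, 0, 0, 0, -1], [0, 0, -1.4, 0, 0, 0, -1], [0, 0, -1.53, 0, 0, 0, -1], [0, 0, -1.57, 0, 0, 0, -1], [0, 0, -1.57, 0, 0, 0, -1]]

```text
clock: 6.85
tool_pos: [0.4075, 0.2966, 0.0249]
tcp_rot: [3.14, 0.003, 2.862]
ft_force: [-0.8, -0.2, 0.4]
opening: 0.0855
```

send_rows:
  targets:
    - [[0, 0, 0, 0, 0, 0, 0], [0, 0, 0, 0, 0, 0, 1], [0, 0, 0, 0, 0, 0, 1], [0, 0, 0, 0, 0, 0, 1], [0, 0, 0, 0, 0, 0, 1], [0, 0, 0, 0, 0, 0, 1], [0, 0, 0, 0, 0, 0, 1], [0, 0, 0, 0, 0, 0, 1], [0, 0, 0, 0, 0, -1, 1], [0, 0, 0, 0, 0, -4, 1], [0, 0, 0, 0, 0, -8, 1], [0, 0, 0, 0, 0, -12, 1], [0, 0, 0, 0, 0, -12, 1], [0, 0, 0, 0, 0, -12, 1]]

```text
clock: 8.25
tool_pos: [0.4072, 0.2967, 0.1456]
tcp_rot: [3.139, 0.004, 2.862]
ft_force: [-0.4, -1.2, -4.4]
opening: 0.043
```

Run:
```python
from h import *
from cell import viewer
c=viewer.camera("wrist");pickle.dump(c,open("w4.pkl","wb"));s=viewer.camera("scene")
cv2.imwrite("pics/w4.png",np.vstack([c["img"][:,:,::-1][:300],crop(s["img"],320,150,320,150,2)[:,:,::-1]]))
S=frame(np.radians(25.3),np.radians(-16.2));tip=np.array([.5803,-.0512,.2612])
print(S.round(3));row(tip+.06*S[:,2],toolR(S,1))
```

```text
[[ 0.868  0.279 -0.41 ]
 [-0.252  0.96   0.119]
 [ 0.427 -0.     0.904]]
ROW [0.0001, -0.4415, 0.0032] [-23.79, -28.56, -17.15] rows>= 8.2
```

View pics/w4.png

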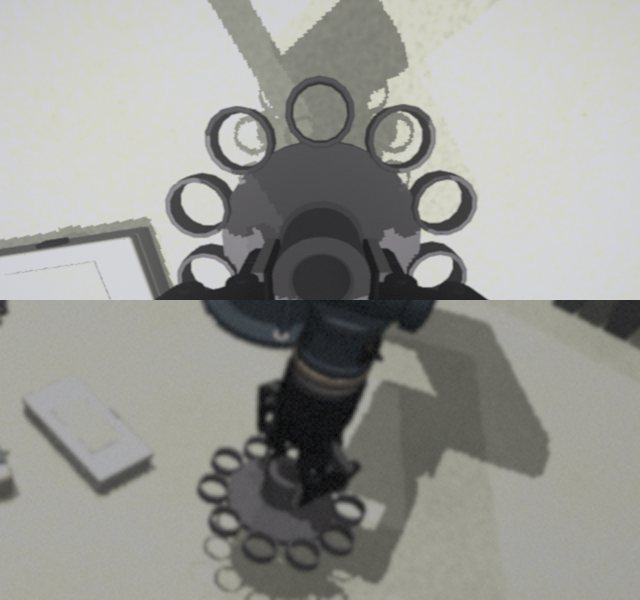

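The disc is held square and centred, hub at column 321. I'll lift well clear, then move above the tip at the spindle's lean.

send_rows:
  targets:
    - [[0, 0, 0, 0, 0, -5, 1], [0, 0, 0, 0, 0, -10, 1], [0, -0.05, 0, 0, 0, -15, 1], [0, -0.15, 0, -2, -3, -19, 1], [0, -0.25, 0, -5, -6, -20, 1], [0, -0.35, 0, -8, -10, -20, 1], [0, -0.44, 0, -11, -14, -20, 1], [0, -0.4415, 0.003, -14, -17, -19, 1], [0, -0.4415, 0.003, -17, -21, -19, 1], [0, -0.4415, 0.003, -20, -25, -18, 1], [0, -0.4415, 0.003, -22.8, -27.6, -17.15, 1], [0, -0.4415, 0.003, -23.8, -28.55, -17.15, 1], [0, -0.4415, 0.003, -23.8, -28.55, -17.15, 1], [0, -0.4415, 0.003, -23.8, -28.55, -17.15, 1], [0, -0.4415, 0.003, -23.8, -28.55, -17.15, 1]]

```text
clock: 9.85
tool_pos: [0.5543, -0.0426, 0.3139]
tcp_rot: [3.141, 0.438, 2.86]
ft_force: [-0.4, 0.1, -3.6]
opening: 0.043
```

```bash
cat >> h.py <<'E'
SP=frame(np.radians(25.3),np.radians(-16.2));TIP=np.array([.5803,-.0512,.2612])
def stat():
    from cell import telemetry
    o=telemetry.get_obs();A=Ro.from_euler('xyz',o["tcp_rot"]).as_matrix()
    print("TCP in spindle frame mm",((SP.T@(o["tool_pos"]-TIP))*1000+[0,0,88]).round(1),"tilt err deg",np.degrees(Ro.from_matrix(toolR(SP,1).T@A).as_rotvec()).round(2),"F tool",(A.T@o["ft_force"]).round(1),"t",o["clock"])
E
python3 - <<'E'
from h import *
from cell import viewer
stat();row(TIP+.04*SP[:,2],toolR(SP,1))
c=viewer.camera("wrist");s=viewer.camera("scene");t=viewer.camera("top");pickle.dump((c,s,t),open("i1.pkl","wb"))
T=np.minimum(t["img"].astype(int)*2,255).astype(np.uint8)
cv2.imwrite("pics/i1.png",np.vstack([np.hstack([crop(s["img"],220,100,100,75,4),crop(T,300,120,100,75,4)]),crop(c["img"],120,150,400,150,2)])[:,:,::-1])
E
```

```text
TCP in spindle frame mm [ -2.2   1.  147.4] tilt err deg [-0.05  0.23 -0.07] F tool [ 1.9 -0.   3.1] t 9.85
ROW [0.0008, -0.004, 0.0011] [-0.23, -0.1, 1.94] rows>= 0.4
```

View pics/i1.png

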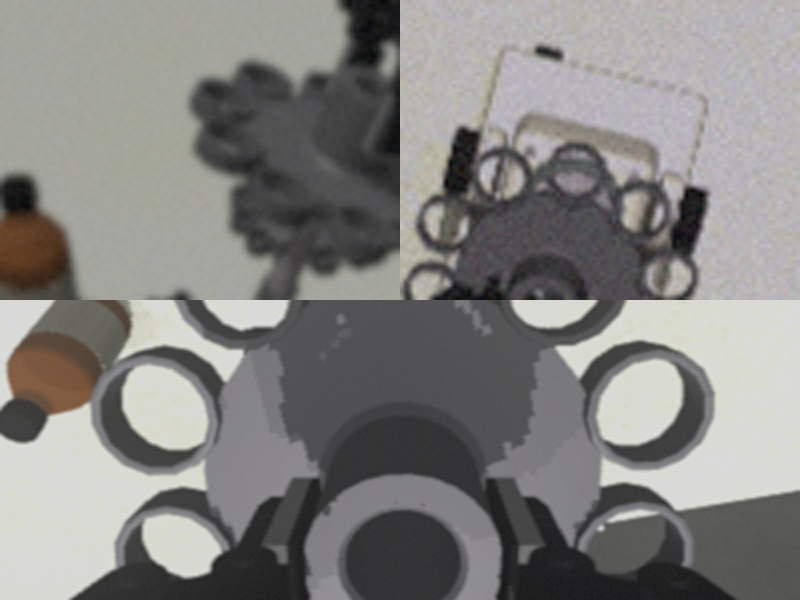

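Disc above the spindle: in the wrist view the hub's bore centre is at about (321,278.5). I'll use it to check the wrist calibration against the tool axis.

Run:
```python
from h import *
from cell import telemetry
c,s,t=pickle.load(open("i1.pkl","rb"))
o=telemetry.get_obs();A=Ro.from_euler('xyz',o["tcp_rot"]).as_matrix()
for dz in (-.024,-.029,-.033):
    p=o["tool_pos"]+A@[0,0,dz];print(dz,proj(c,p))
o_,d=ray(c,(321,278.5));p=o["tool_pos"]+A@[0,0,-.029];n=A[:,2];q=o_+d*((p-o_)@n)/(d@n);print("tool-frame offset of hub seen minus axis (mm)",(A.T@(q-p)*1000).round(1))
# camera pose in the tool frame
R,tv=cam(c);C=-R.T@tv;print((A.T@(C-o["tool_pos"])).round(4), np.degrees(Ro.from_matrix(R@A).as_rotvec()).round(2))
```

```text
-0.024 [320.84104441 278.70688247]
-0.029 [320.83875215 284.77933687]
-0.033 [320.83679046 289.976065  ]
tool-frame offset of hub seen minus axis (mm) [ 3.1  0.1 -0. ]
[ 7.04e-02  1.00e-04 -1.42e-01] [ 12.48  12.46 -89.42]
```

send_rows:
  targets:
    - [[0, -0.004, 0, -0.2, -0.1, 1.5, 1], [0, -0.004, 0, -0.3, -0.1, 2.6, 1], [0, -0.004, 0, -0.3, -0.1, 2.6, 1], [0, -0.004, 0, -0.3, -0.1, 2.6, 1]]

```text
clock: 10.4
tool_pos: [0.568, -0.0471, 0.2928]
tcp_rot: [3.142, 0.444, 2.861]
ft_force: [0.1, 0.3, -3.7]
opening: 0.0428
```

```bash
python3 -c "
from h import *
stat()"
```

```text
TCP in spindle frame mm [  1.7   0.5 122.1] tilt err deg [-0.06 -0.13 -0.13] F tool [1.6 0.3 3.3] t 10.4
```

send_rows:
  targets:
    - [[0, 0, 0, 0.05, -0.05, 0.7, 1], [0, 0, 0, 0.05, -0.05, 1.4, 1], [0, 0, 0, 0.05, -0.05, 2.1, 1], [0, 0, 0, 0.05, -0.05, 2.8, 1], [0, 0, 0, 0.05, -0.05, 2.8, 1]]

```text
clock: 10.9
tool_pos: [0.5787, -0.0509, 0.2658]
tcp_rot: [3.142, 0.441, 2.861]
ft_force: [-1.3, -0.5, -3.7]
opening: 0.0429
```

```bash
python3 -c "
from h import *
stat()"
```

```text
TCP in spindle frame mm [ 0.5 -0.1 92.9] tilt err deg [-0.06  0.   -0.12] F tool [ 2.5 -0.8  2.8] t 10.9
```

send_rows:
  targets:
    - [[0, 0, 0, 0, 0, 0.6, 1], [0, 0, 0, 0, 0, 1.2, 1], [0, 0, 0, 0, 0, 1.7, 1], [0, 0, 0, 0, 0, 2.1, 1], [0, 0, 0, 0, 0, 2.5, 1], [0, 0, 0, 0, 0, 2.5, 1]]

```text
clock: 11.5
tool_pos: [0.5889, -0.0538, 0.2426]
tcp_rot: [3.142, 0.441, 2.861]
ft_force: [-0.8, 0.2, -4.1]
opening: 0.0429
```

```bash
python3 -c "
from h import *
stat()"
```

```text
TCP in spindle frame mm [ 0.2 -0.1 67.3] tilt err deg [-0.06  0.06 -0.11] F tool [ 2.5 -0.   3.4] t 11.5
```

send_rows:
  targets:
    - [[0, 0, 0, 0, 0, 0.6, 1], [0, 0, 0, 0, 0, 1.2, 1], [0, 0, 0, 0, 0, 1.8, 1], [0, 0, 0, 0, 0, 2.4, 1], [0, 0, 0, 0, 0, 3.0, 1], [0, 0, 0, 0, 0, 3.2, 1], [0, 0, 0, 0, 0, 3.2, 1]]

```text
clock: 12.2
tool_pos: [0.602, -0.0577, 0.2131]
tcp_rot: [3.142, 0.44, 2.861]
ft_force: [1.0, 0.5, -3.3]
opening: 0.0429
```

```bash
python3 -c "
from h import *
stat()"
```

```text
TCP in spindle frame mm [-0.1 -0.1 34.8] tilt err deg [-0.05  0.11 -0.11] F tool [0.7 0.8 3.4] t 12.2
```

send_rows:
  targets:
    - [[0, 0, 0, 0, 0, 0.2, 1], [0, 0, 0, 0, 0, 0.4, 1], [0, 0, 0, 0, 0, 0.6, 1], [0, 0, 0, 0, 0, 0.8, 1], [0, 0, 0, 0, 0, 0.9, 1], [0, 0, 0, 0, 0, 0.9, 1]]

```text
clock: 12.8
tool_pos: [0.6056, -0.0587, 0.2048]
tcp_rot: [3.142, 0.439, 2.861]
ft_force: [-0.5, -0.1, -3.5]
opening: 0.0428
```

```bash
python3 -c "
from h import *
stat()"
```

```text
TCP in spindle frame mm [-0.2 -0.2 25.7] tilt err deg [-0.05  0.13 -0.11] F tool [ 1.9 -0.2  3. ] t 12.8
```

send_rows:
  targets:
    - [[0, 0, 0, 0, 0, 0.2, 1], [0, 0, 0, 0, 0, 0.4, 1], [0, 0, 0, 0, 0, 0.5, 1]]

```text
clock: 13.1
tool_pos: [0.6055, -0.0585, 0.203]
tcp_rot: [-3.141, 0.439, 2.862]
ft_force: [-23.3, 3.9, 28.2]
opening: 0.0425
```

```bash
python3 -c "
from h import *
stat()"
```

```text
TCP in spindle frame mm [-1.1 -0.  24.2] tilt err deg [-0.04  0.13 -0.17] F tool [  9.3  -2.7 -35.5] t 13.1
```

Firm contact at the expected depth, so the disc is on the flange. I'll release it and retreat along the axis.

send_rows:
  targets:
    - [[0, 0, 0, 0, 0, 0.2, 1], [0, 0, 0, 0, 0, 0, 0], [0, 0, 0, 0, 0, 0, -1], [0, 0, 0, 0, 0, 0, -1], [0, 0, 0, 0, 0, 0, -1], [0, 0, 0, 0, 0, 0, -1], [0, 0, 0, 0, 0, -2, -1], [0, 0, 0, 0, 0, -6, -1], [0, 0, 0, 0, 0, -10, -1], [0, 0, 0, 0, 0, -14, -1], [0, 0, 0, 0, 0, -16, -1], [0, 0, 0, 0, 0, -16, -1]]

```text
clock: 14.3
tool_pos: [0.5411, -0.0397, 0.3515]
tcp_rot: [-3.141, 0.447, 2.862]
ft_force: [0.6, -0.5, -0.6]
opening: 0.0857
```

Run:
```python
from h import *
from cell import viewer
stat()
c=viewer.camera("wrist");s=viewer.camera("scene");pickle.dump((c,s),open("i2.pkl","wb"))
a=c["img"][60:360,120:520];b=crop(s["img"],220,125,100,75,4)
cv2.imwrite("pics/i2.png",np.hstack([a,b])[:,:,::-1])
seat=TIP-.088*SP[:,2]
print("pred tip",proj(c,TIP),"bigtop",proj(c,seat+.054*SP[:,2]),"seat",proj(c,seat))
row([.38,-.30,.13],down(2.86))
```

```text
TCP in spindle frame mm [1.700e+00 1.000e-01 1.871e+02] tilt err deg [-0.05 -0.3  -0.19] F tool [-0.4 -0.4  0.8] t 14.3
pred tip [320.38783753 198.00724516] bigtop [320.40934395 188.39292854] seat [320.43490369 176.96659134]
ROW [-0.0002, 0.4397, 0.0019] [16.69, -29.43, 16.22] rows>= 7.5
```

View pics/i2.png

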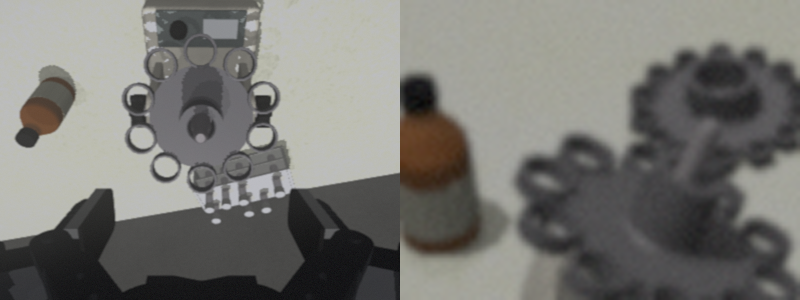

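The wrist view confirms the large disc flush, with the tip at (320,200) against a predicted (320.4,198). Now the small disc.

Run:
```python
from h import *
row([.384,-.295,.13],down(1.29))
```

```text
ROW [0.3446, 0.3451, 1.5443] [16.47, -28.84, 16.32] rows>= 10.8
```

send_rows:
  targets:
    - [[0.05, 0.05, 0.1, 3, -5, 0, -1], [0.08, 0.08, 0.24, 6, -10, 3, -1], [0.1, 0.1, 0.4, 9, -15, 7, -1], [0.345, 0.345, 1.544, 12, -20, 11, -1], [0.345, 0.345, 1.544, 14, -25, 14, -1], [0.345, 0.345, 1.544, 16.5, -28.8, 16.3, -1], [0.345, 0.345, 1.544, 16.5, -28.8, 16.3, -1], [0.345, 0.345, 1.544, 16.5, -28.8, 16.3, -1], [0.345, 0.345, 1.544, 16.5, -28.8, 16.3, -1], [0.345, 0.345, 1.544, 16.5, -28.8, 16.3, -1], [0.345, 0.345, 1.544, 16.5, -28.8, 16.3, -1], [0.345, 0.345, 1.544, 16.5, -28.8, 16.3, -1], [0.345, 0.345, 1.544, 16.5, -28.8, 16.3, -1], [0.345, 0.345, 1.544, 16.5, -28.8, 16.3, -1], [0.345, 0.345, 1.544, 16.5, -28.8, 16.3, -1]]

```text
clock: 15.9
tool_pos: [0.3834, -0.2938, 0.1298]
tcp_rot: [-3.141, -0.0, 1.292]
ft_force: [1.2, -0.8, 0.3]
opening: 0.0852
```

Run:
```python
from h import *
from cell import viewer,telemetry
c=viewer.camera("wrist");pickle.dump(c,open("w5.pkl","wb"));print(telemetry.get_obs()["qpos"].round(2))
# holder holes: bright blobs enclosed by dark rings
g=cv2.GaussianBlur(cv2.cvtColor(c["img"],cv2.COLOR_RGB2GRAY),(3,3),0)
m=(g>95).astype(np.uint8);n,l,st,ce=cv2.connectedComponentsWithStats(m,connectivity=4)
p0=proj(c,[.384,-.295,.014]);print(p0)
H=[ce[i] for i in range(1,n) if 40<st[i,4]<900 and np.linalg.norm(ce[i]-p0)<130]
print(np.round(H,0).tolist())
p=np.array([onz(c,u,.007)[:2] for u in H]);print(p.round(3).tolist())
cv2.imwrite("pics/w5.png",c["img"][:,:,::-1])
```

```text
[-0.89  0.5   1.88 -0.    0.76 -0.61]
[321.57816406 197.50212157]
[[265.0, 165.0], [256.0, 192.0], [321.0, 201.0], [319.0, 213.0], [260.0, 220.0], [276.0, 242.0], [299.0, 256.0]]
[[0.343, -0.253], [0.326, -0.275], [0.382, -0.3], [0.377, -0.311], [0.321, -0.302], [0.328, -0.328], [0.345, -0.349]]
```

View pics/w5.png

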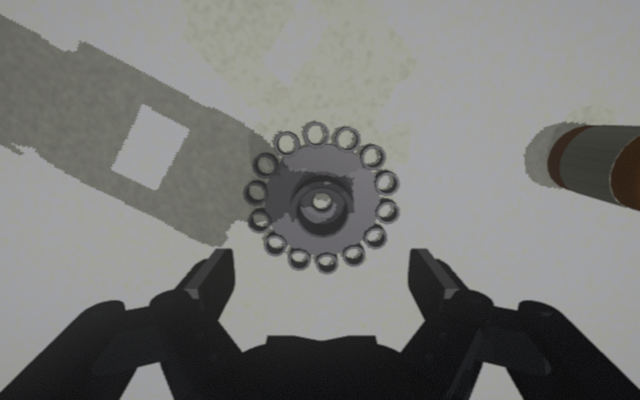

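Fourteen holder rings are visible. I'll fit a circle through their centres.

Run:
```python
from h import *
c=pickle.load(open("w5.pkl","rb"))
H=[(287,142),(315,133),(346,138),(372,156),(386,182),(386,210),(374,237),(353,255),(327,263),(300,259),(275,243),(259,219),(256,191),(265,164)]
p=np.array([onz(c,u,.014)[:2] for u in H])
A=np.c_[2*p,np.ones(len(p))];s=np.linalg.lstsq(A,(p**2).sum(1),rcond=None)[0];r=np.sqrt(s[2]+s[:2]@s[:2])
print(s[:2],r,(np.linalg.norm(p-s[:2],axis=1)-r).round(4))
row([s[0],s[1],.016],down(1.29))
```

```text
[ 0.38281473 -0.2990086 ] 0.0612678541126326 [ 0.0007  0.0008  0.0001 -0.0001 -0.0002 -0.001  -0.0004  0.0005  0.0012
  0.0004 -0.0007 -0.0004 -0.0007 -0.0001]
ROW [-0.0006, 0.0002, 0.0015] [-0.51, 0.08, 11.4] rows>= 2.3
```

send_rows:
  targets:
    - [[0, 0, 0, -0.51, 0.08, 4, -1], [0, 0, 0, -0.51, 0.08, 8, -1], [0, 0, 0, -0.51, 0.08, 11.8, -1], [0, 0, 0, -0.51, 0.08, 11.8, -1], [0, 0, 0, -0.51, 0.08, 11.8, 0.2], [0, 0, 0, -0.51, 0.08, 11.8, 1], [0, 0, 0, -0.51, 0.08, 11.8, 1], [0, 0, 0, -0.51, 0.08, 11.8, 1], [0, 0, 0, -0.51, 0.08, 11.8, 1], [0, 0, 0, -0.51, 0.08, 11.8, 1]]

```text
clock: 16.95
tool_pos: [0.3837, -0.3, 0.0146]
tcp_rot: [3.138, 0.003, 1.292]
ft_force: [-0.6, 0.8, 7.4]
opening: 0.053
```

send_rows:
  targets:
    - [[0, 0, 0, 0, 0, 0, -1], [0, 0, 0, 0, 0, 0, -1], [0, 0, 0, 0, 0, 0, -1], [0, 0, 0, 0, 0, 0, -1], [0, 0, -0.14, 0, 0, 0, -1], [0, 0, -0.28, 0, 0, 0, -1], [0, 0, -0.42, 0, 0, 0, -1], [0, 0, -0.56, 0, 0, 0, -1], [0, 0, -0.7, 0, 0, 0, -1], [0, 0, -0.84, 0, 0, 0, -1], [0, 0, -0.98, 0, 0, 0, -1], [0, 0, -1.12, 0, 0, 0, -1], [0, 0, -1.26, 0, 0, 0, -1], [0, 0, -1.4, 0, 0, 0, -1], [0, 0, -1.53, 0, 0, 0, -1], [0, 0, -1.57, 0, 0, 0, -1], [0, 0, -1.57, 0, 0, 0, -1]]

```text
clock: 18.65
tool_pos: [0.3836, -0.2999, 0.0144]
tcp_rot: [-3.139, 0.003, 2.861]
ft_force: [-1.1, 0.5, 0.2]
opening: 0.0853
```

send_rows:
  targets:
    - [[0, 0, 0, 0, 0, 0, 0], [0, 0, 0, 0, 0, 0, 1], [0, 0, 0, 0, 0, 0, 1], [0, 0, 0, 0, 0, 0, 1], [0, 0, 0, 0, 0, 0, 1], [0, 0, 0, 0, 0, 0, 1], [0, 0, 0, 0, 0, 0, 1]]

```text
clock: 19.35
tool_pos: [0.3837, -0.3, 0.0149]
tcp_rot: [-3.139, 0.003, 2.861]
ft_force: [-0.6, 0.6, 5.3]
opening: 0.0531
```

send_rows:
  targets:
    - [[0, 0, 0, 0, 0, -1, 1], [0, 0, 0, 0, 0, -4, 1], [0, 0, 0, 0, 0, -9, 1], [0, 0, 0, 0, 0, -14, 1], [0, 0, 0, 0, 0, -19, 1], [0, 0, 0, 0, 0, -24, 1], [0, 0, 0, 0, 0, -29, 1], [0, 0, 0, 0, 0, -31, 1], [0, 0, 0, 0, 0, -31, 1], [0, 0, 0, 0, 0, -31, 1]]

```text
clock: 20.35
tool_pos: [0.3822, -0.298, 0.3242]
tcp_rot: [-3.14, 0.002, 2.861]
ft_force: [0.2, -0.1, -2.1]
opening: 0.0531
```

Run:
```python
from h import *
stat();row(TIP+.06*SP[:,2]+.001*SP[:,0],toolR(SP,1))
```

```text
TCP in spindle frame mm [ -82.8 -292.3  196.8] tilt err deg [ 0.08 25.19 -0.12] F tool [-0.2  0.   2.1] t 20.35
ROW [-0.0014, -0.4396, 0.0021] [-9.71, 29.21, 0.8] rows>= 6.2
```

send_rows:
  targets:
    - [[0, -0.05, 0, -0.5, 3, 0, 1], [0, -0.18, 0, -2, 7.5, 0, 1], [0, -0.31, 0, -3.5, 12, 0, 1], [0, -0.43, 0, -5, 16.5, 0, 1], [-0.001, -0.4396, 0.002, -7, 21, 0, 1], [-0.001, -0.4396, 0.002, -9, 25.5, 0.5, 1], [-0.001, -0.4396, 0.002, -9.7, 28.5, 0.8, 1], [-0.001, -0.4396, 0.002, -9.7, 29.2, 0.8, 1], [-0.001, -0.4396, 0.002, -9.7, 29.2, 0.8, 1], [-0.001, -0.4396, 0.002, -9.7, 29.2, 0.8, 1]]

```text
clock: 21.35
tool_pos: [0.555, -0.0447, 0.314]
tcp_rot: [-3.141, 0.438, 2.859]
ft_force: [-0.7, 0.2, -1.9]
opening: 0.0527
```

Run:
```python
from h import *
from cell import viewer
stat()
c=viewer.camera("wrist");pickle.dump(c,open("w6.pkl","wb"))
s=viewer.camera("scene")
cv2.imwrite("pics/w6.png",np.hstack([c["img"][100:400,120:520],crop(s["img"],220,105,100,75,4)])[:,:,::-1])
```

```text
TCP in spindle frame mm [ -1.   -0.8 146.9] tilt err deg [ 0.05  0.23 -0.  ] F tool [ 1.5 -0.   1.4] t 21.35
```

View pics/w6.png

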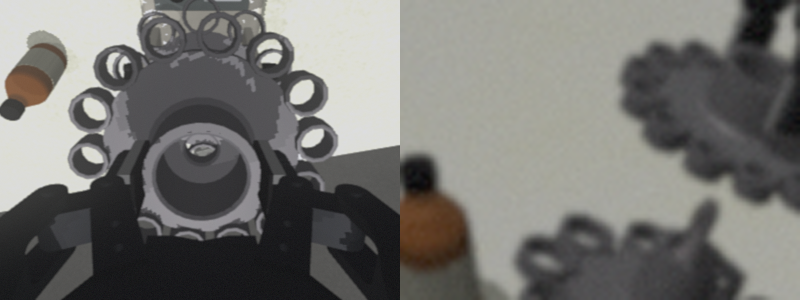

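The small disc is held square in the gripper above the tip. I'll lower it along the axis, correcting the small lateral error.

send_rows:
  targets:
    - [[0, -0.004, 0, -0.05, 0.05, 1, 1], [0, -0.004, 0, -0.1, 0.08, 2.5, 1], [0, -0.004, 0, -0.1, 0.08, 3.5, 1], [0, -0.004, 0, -0.1, 0.08, 3.5, 1], [0, -0.004, 0, -0.1, 0.08, 3.5, 1]]

```text
clock: 21.95
tool_pos: [0.5707, -0.0496, 0.2835]
tcp_rot: [-3.141, 0.443, 2.857]
ft_force: [0.4, -0.9, -2.0]
opening: 0.0531
```

```bash
python3 -c "
from h import *
stat()"
```

```text
TCP in spindle frame mm [  0.8  -1.1 112.3] tilt err deg [ 0.1  -0.08  0.12] F tool [ 0.3 -0.7  2.1] t 21.95
```

send_rows:
  targets:
    - [[0, 0, 0, 0.06, 0.1, 0, 1], [0, 0, 0, 0.06, 0.1, 0.5, 1], [0, 0, 0, 0.06, 0.1, 1.0, 1], [0, 0, 0, 0.06, 0.1, 1.5, 1], [0, 0, 0, 0.06, 0.1, 1.8, 1], [0, 0, 0, 0.06, 0.1, 1.8, 1]]

```text
clock: 22.55
tool_pos: [0.5778, -0.0506, 0.2662]
tcp_rot: [-3.141, 0.442, 2.857]
ft_force: [-0.6, -0.6, -1.3]
opening: 0.053
```

```bash
python3 -c "
from h import *
stat()"
```

```text
TCP in spindle frame mm [-0.2 -0.2 93.6] tilt err deg [ 0.1  -0.02  0.12] F tool [ 0.9 -0.8  1. ] t 22.55
```

send_rows:
  targets:
    - [[0, 0, 0, 0, 0, 0.5, 1], [0, 0, 0, 0, 0, 1.0, 1], [0, 0, 0, 0, 0, 1.5, 1], [0, 0, 0, 0, 0, 2.0, 1], [0, 0, 0, 0, 0, 2.2, 1], [0, 0, 0, 0, 0, 2.2, 1]]

```text
clock: 23.15
tool_pos: [0.5867, -0.0533, 0.2458]
tcp_rot: [-3.141, 0.441, 2.856]
ft_force: [0.0, 0.5, -1.3]
opening: 0.0526
```

```bash
python3 -c "
from h import *
stat()"
```

```text
TCP in spindle frame mm [-0.5 -0.3 71.2] tilt err deg [0.1  0.04 0.12] F tool [0.6 0.5 1.1] t 23.15
```

send_rows:
  targets:
    - [[0, 0, 0, 0, 0, 0.15, 1], [0, 0, 0, 0, 0, 0.3, 1], [0, 0, 0, 0, 0, 0.4, 1], [0, 0, 0, 0, 0, 0.5, 1]]

```text
clock: 23.55
tool_pos: [0.5879, -0.0536, 0.2426]
tcp_rot: [-3.14, 0.441, 2.857]
ft_force: [-13.6, 2.2, 17.0]
opening: 0.053
```

```bash
python3 -c "
from h import *
stat()"
```

```text
TCP in spindle frame mm [-0.7 -0.2 67.8] tilt err deg [0.11 0.03 0.09] F tool [  5.1  -1.7 -21.2] t 23.55
```

Contact at 67.8 mm, against about 68 expected: home. I'll release it and retreat.

send_rows:
  targets:
    - [[0, 0, 0, 0, 0, 0.1, 1], [0, 0, 0, 0, 0, 0, 0], [0, 0, 0, 0, 0, 0, -1], [0, 0, 0, 0, 0, 0, -1], [0, 0, 0, 0, 0, 0, -1], [0, 0, 0, 0, 0, 0, -1], [0, 0, 0, 0, 0, -2, -1], [0, 0, 0, 0, 0, -6, -1], [0, 0, 0, 0, 0, -10, -1], [0, 0, 0, 0, 0, -13, -1], [0, 0, 0, 0, 0, -13, -1]]

```text
clock: 24.65
tool_pos: [0.5358, -0.0379, 0.3651]
tcp_rot: [-3.141, 0.451, 2.858]
ft_force: [1.0, -0.6, -0.3]
opening: 0.0855
```

Run:
```python
from h import *
from cell import viewer
stat()
c=viewer.camera("wrist");s=viewer.camera("scene");pickle.dump((c,s),open("i3.pkl","wb"))
a=c["img"][60:360,120:520];b=crop(s["img"],220,105,100,75,4)
cv2.imwrite("pics/i3.png",np.hstack([a,b])[:,:,::-1])
row([.623,.322,.20],down(4.43-2*np.pi));row([.623,.322,.20],down(1.29));row([.623,.322,.20],down(2.86))
```

```text
TCP in spindle frame mm [  2.4   0.3 201.8] tilt err deg [ 0.09 -0.52  0.07] F tool [-0.8 -0.3  0.8] t 24.65
ROW [-0.3484, 0.3458, -1.545] [8.34, 37.04, 13.78] rows>= 10.8
ROW [0.3452, 0.3484, 1.539] [8.34, 37.04, 13.78] rows>= 10.8
ROW [-0.0019, 0.4425, -0.003] [8.34, 37.04, 13.78] rows>= 8.1
```

```bash
python3 -c "
from h import *
row([.623,.322,.17],down(1.1))"
```

```text
ROW [0.3871, 0.3228, 1.7249] [9.63, 37.04, 16.49] rows>= 12.0
```

send_rows:
  targets:
    - [[0.02, 0.02, 0.1, 0, 4, 0, -1], [0.06, 0.05, 0.24, 1, 9, 0, -1], [0.1, 0.08, 0.38, 3, 14, 2, -1], [0.387, 0.323, 1.725, 4, 19, 5, -1], [0.387, 0.323, 1.725, 5, 24, 8, -1], [0.387, 0.323, 1.725, 6, 29, 11, -1], [0.387, 0.323, 1.725, 8, 33, 14, -1], [0.387, 0.323, 1.725, 9.6, 37, 16.5, -1], [0.387, 0.323, 1.725, 9.6, 37, 16.5, -1], [0.387, 0.323, 1.725, 9.6, 37, 16.5, -1], [0.387, 0.323, 1.725, 9.6, 37, 16.5, -1], [0.387, 0.323, 1.725, 9.6, 37, 16.5, -1], [0.387, 0.323, 1.725, 9.6, 37, 16.5, -1], [0.387, 0.323, 1.725, 9.6, 37, 16.5, -1], [0.387, 0.323, 1.725, 9.6, 37, 16.5, -1]]

```text
clock: 26.25
tool_pos: [0.6228, 0.3207, 0.1678]
tcp_rot: [-3.14, 0.002, 1.101]
ft_force: [-0.8, -0.6, -0.5]
opening: 0.0855
```

Run:
```python
from h import *
from cell import viewer,telemetry
c=viewer.camera("wrist");pickle.dump(c,open("w7.pkl","wb"));print(telemetry.get_obs()["tool_pos"],telemetry.get_obs()["qpos"].round(2))
g=cv2.cvtColor(c["img"],cv2.COLOR_RGB2GRAY)
pc=proj(c,[.623,.322,.06]);rr=293*.029/.24;print("pred",pc)
C=cv2.HoughCircles(cv2.GaussianBlur(g,(3,3),0),cv2.HOUGH_GRADIENT,1.5,40,param1=60,param2=25,minRadius=25,maxRadius=60)
for u in C[0][:6]: print(u,onz(c,u[:2],.06).round(4),"diam",np.linalg.norm(onz(c,u[:2]+[u[2],0],.06)-onz(c,u[:2]-[u[2],0],.06)).round(4))
```

```text
[0.62267186 0.32110877 0.16836155] [ 0.32  0.7   1.28 -0.    1.17  0.79]
pred [320.31320919 197.25112641]
[405.75 128.25  35.65] [0.7132 0.3429 0.06  ] diam 0.0592
[320.25 194.25  32.2 ] [0.6242 0.3245 0.06  ] diam 0.057
[152.25     251.25      59.050003] [0.4585 0.3465 0.06  ] diam 0.1109
[116.25     359.25      59.050003] [0.35   0.2612 0.06  ] diam 0.1251
[222.75 303.75  55.75] [0.487  0.2681 0.06  ] diam 0.1107
[525.75 356.25  55.75] [0.7369 0.0699 0.06  ] diam 0.1169
```

The cap is at (0.624,0.3245), diameter 57 mm as it should be; the purple one is at (0.713,0.343). I'll grasp it with the double squeeze.

send_rows:
  targets:
    - [[0, 0, 0, 0.37, 0, 4, -1], [0, 0, 0, 0.37, 0, 8, -1], [0, 0, 0, 0.37, 0, 12, -1], [0, 0, 0, 0.37, 0, 14.3, -1], [0, 0, 0, 0.37, 0, 14.3, -1], [0, 0, 0, 0.37, 0, 14.3, 0.2], [0, 0, 0, 0.37, 0, 14.3, 1], [0, 0, 0, 0.37, 0, 14.3, 1], [0, 0, 0, 0.37, 0, 14.3, 1], [0, 0, 0, 0.37, 0, 14.3, 1], [0, 0, 0, 0.37, 0, 14.3, 1]]

```text
clock: 27.4
tool_pos: [0.6256, 0.3249, 0.0279]
tcp_rot: [3.14, -0.001, 1.102]
ft_force: [0.1, 1.4, 6.6]
opening: 0.0565
```

send_rows:
  targets:
    - [[0, 0, 0, 0, 0, 0, -1], [0, 0, 0, 0, 0, 0, -1], [0, 0, 0, 0, 0, 0, -1], [0, 0, 0, 0, 0, 0, -1], [0, 0, -0.14, 0, 0, 0, -1], [0, 0, -0.28, 0, 0, 0, -1], [0, 0, -0.42, 0, 0, 0, -1], [0, 0, -0.56, 0, 0, 0, -1], [0, 0, -0.7, 0, 0, 0, -1], [0, 0, -0.84, 0, 0, 0, -1], [0, 0, -0.98, 0, 0, 0, -1], [0, 0, -1.12, 0, 0, 0, -1], [0, 0, -1.26, 0, 0, 0, -1], [0, 0, -1.4, 0, 0, 0, -1], [0, 0, -1.54, 0, 0, 0, -1], [0, 0, -1.68, 0, 0, 0, -1], [0, 0, -1.76, 0, 0, 0, -1], [0, 0, -1.76, 0, 0, 0, -1]]

```text
clock: 29.2
tool_pos: [0.6254, 0.3248, 0.0275]
tcp_rot: [3.141, 0.001, 2.862]
ft_force: [0.4, -0.3, -0.3]
opening: 0.0855
```

send_rows:
  targets:
    - [[0, 0, 0, 0, 0, 0, 0], [0, 0, 0, 0, 0, 0, 1], [0, 0, 0, 0, 0, 0, 1], [0, 0, 0, 0, 0, 0, 1], [0, 0, 0, 0, 0, 0, 1], [0, 0, 0, 0, 0, 0, 1], [0, 0, 0, 0, 0, 0, 1]]

```text
clock: 29.9
tool_pos: [0.6257, 0.3248, 0.0277]
tcp_rot: [3.141, 0.002, 2.862]
ft_force: [0.4, -0.6, 1.9]
opening: 0.0562
```

send_rows:
  targets:
    - [[0, 0, 0, 0, 0, -1, 1], [0, 0, 0, 0, 0, -4, 1], [0, 0, 0, 0, 0, -9, 1], [0, 0, 0, 0, 0, -14, 1], [0, 0, 0, 0, 0, -19, 1], [0, 0, 0, 0, 0, -24, 1], [0, 0, 0, 0, 0, -29, 1], [0, 0, 0, 0, 0, -34, 1], [0, 0, 0, 0, 0, -34, 1], [0, 0, 0, 0, 0, -34, 1]]

```text
clock: 30.9
tool_pos: [0.6248, 0.3248, 0.3695]
tcp_rot: [3.139, 0.004, 2.862]
ft_force: [-0.3, -0.3, -2.6]
opening: 0.0564
```

Run:
```python
from h import *
stat();row(TIP+.065*SP[:,2]+.001*SP[:,0],toolR(SP,1))
```

```text
TCP in spindle frame mm [ -9.9 373.5 212.5] tilt err deg [-0.19 25.07 -0.13] F tool [ 0.3 -0.4  2.6] t 30.9
ROW [0.0033, -0.4376, 0.0023] [-3.4, -37.38, 4.83] rows>= 7.6
```

send_rows:
  targets:
    - [[0, -0.05, 0, 0, -3, 0, 1], [0, -0.18, 0, 0, -8, 0, 1], [0, -0.31, 0, -0.5, -13, 0, 1], [0, -0.43, 0, -1, -18, 0, 1], [0.003, -0.4376, 0.002, -2, -23, 0, 1], [0.003, -0.4376, 0.002, -3, -28, 1, 1], [0.003, -0.4376, 0.002, -3.4, -33, 3, 1], [0.003, -0.4376, 0.002, -3.4, -36.5, 4.5, 1], [0.003, -0.4376, 0.002, -3.4, -37.4, 4.8, 1], [0.003, -0.4376, 0.002, -3.4, -37.4, 4.8, 1], [0.003, -0.4376, 0.002, -3.4, -37.4, 4.8, 1], [0.003, -0.4376, 0.002, -3.4, -37.4, 4.8, 1]]

```text
clock: 32.1
tool_pos: [0.5549, -0.0425, 0.3209]
tcp_rot: [3.141, 0.442, 2.861]
ft_force: [-0.5, 0.7, -1.6]
opening: 0.0565
```

```bash
python3 -c "
from h import *
stat()"
```

```text
TCP in spindle frame mm [  1.2   1.3 153.4] tilt err deg [-0.09 -0.01 -0.11] F tool [1.3 0.6 1.1] t 32.1
```

send_rows:
  targets:
    - [[0, 0, 0, 0.1, -0.1, 1, 1], [0, 0, 0, 0.1, -0.13, 2, 1], [0, 0, 0, 0.1, -0.13, 3.0, 1], [0, 0, 0, 0.1, -0.13, 3.0, 1], [0, 0, 0, 0.1, -0.13, 3.0, 1]]

```text
clock: 32.6
tool_pos: [0.566, -0.0469, 0.2926]
tcp_rot: [3.141, 0.441, 2.861]
ft_force: [-0.1, -0.2, -1.3]
opening: 0.0566
```

```bash
python3 -c "
from h import *
stat()"
```

```text
TCP in spindle frame mm [-1.000e-01  1.000e-01  1.228e+02] tilt err deg [-0.09  0.06 -0.12] F tool [ 0.6 -0.2  1.1] t 32.6
```

send_rows:
  targets:
    - [[0, 0, 0, 0, 0, 0.4, 1], [0, 0, 0, 0, 0, 0.8, 1], [0, 0, 0, 0, 0, 1.2, 1], [0, 0, 0, 0, 0, 1.6, 1], [0, 0, 0, 0, 0, 1.6, 1]]

```text
clock: 33.1
tool_pos: [0.5724, -0.0488, 0.2774]
tcp_rot: [3.141, 0.439, 2.861]
ft_force: [-1.0, 0.4, -0.9]
opening: 0.0567
```

```bash
python3 -c "
from h import *
stat()"
```

```text
TCP in spindle frame mm [-5.000e-01  1.000e-01  1.062e+02] tilt err deg [-0.09  0.13 -0.11] F tool [1.4 0.1 0.3] t 33.1
```

send_rows:
  targets:
    - [[0, 0, 0, -0.03, 0, 0.3, 1], [0, 0, 0, -0.03, 0, 0.6, 1], [0, 0, 0, -0.03, 0, 0.9, 1], [0, 0, 0, -0.03, 0, 0.9, 1]]

```text
clock: 33.5
tool_pos: [0.5763, -0.05, 0.2689]
tcp_rot: [3.141, 0.439, 2.861]
ft_force: [0.1, -0.6, -1.7]
opening: 0.0565
```

```bash
python3 -c "
from h import *
stat()"
```

```text
TCP in spindle frame mm [-0.5  0.1 96.7] tilt err deg [-0.09  0.17 -0.11] F tool [ 0.4 -0.6  1.7] t 33.5
```

send_rows:
  targets:
    - [[0, 0, 0, 0, 0, 0.15, 1], [0, 0, 0, 0, 0, 0.3, 1], [0, 0, 0, 0, 0, 0.45, 1], [0, 0, 0, 0, 0, 0.55, 1]]

```text
clock: 33.9
tool_pos: [0.5785, -0.0506, 0.2655]
tcp_rot: [3.142, 0.44, 2.862]
ft_force: [-11.2, 2.1, 14.5]
opening: 0.0563
```

```bash
python3 -c "
from h import *
stat()"
```

```text
TCP in spindle frame mm [ 0.1  0.  92.7] tilt err deg [-0.07  0.07 -0.14] F tool [  4.   -1.1 -18. ] t 33.9
```

Contact at 92.7 mm, with 93 to 94 expected: home. I'll release it, retreat and check.

send_rows:
  targets:
    - [[0, 0, 0, 0, 0, 0.1, 1], [0, 0, 0, 0, 0, 0.1, 1], [0, 0, 0, 0, 0, 0, 0], [0, 0, 0, 0, 0, 0, -1], [0, 0, 0, 0, 0, 0, -1], [0, 0, 0, 0, 0, 0, -1], [0, 0, 0, 0, 0, 0, -1], [0, 0, 0, 0, 0, -2, -1], [0, 0, 0, 0, 0, -6, -1], [0, 0, 0, 0, 0, -10, -1], [0, 0, 0, 0, 0, -12, -1], [0, 0, 0, 0, 0, -12, -1]]

```text
clock: 35.1
tool_pos: [0.5302, -0.0366, 0.3777]
tcp_rot: [3.141, 0.448, 2.862]
ft_force: [-0.5, 0.3, -0.3]
opening: 0.0856
```

Run:
```python
from h import *
from cell import viewer
stat()
c=viewer.camera("wrist");s=viewer.camera("scene");t=viewer.camera("top");pickle.dump((c,s,t),open("i4.pkl","wb"))
d=pickle.load(open("c0.pkl","rb"))
T=np.minimum(t["img"].astype(int)*2,255).astype(np.uint8)
cv2.imwrite("pics/i4.png",np.vstack([np.hstack([crop(s["img"],220,125,100,75,4),crop(T,290,130,100,75,4)]),crop(c["img"],120,70,400,150,2)])[:,:,::-1])
seat=TIP-.088*SP[:,2]
for nm,z in (("captop",.126),("small plate top",.064),("big plate top",.01)): print(nm,proj(c,seat+z*SP[:,2]).round(1),"scene",proj(s,seat+z*SP[:,2]).round(1))
# bystanders: image change at bottle and box
for n,cc,b in (("scene",s,(205,135,245,195)),("top",t,(412,160,448,192)),("top",t,(280,222,348,266))):
    x0,y0,x1,y1=b;print(n,b,cv2.phaseCorrelate(*[np.float64(cv2.cvtColor(k["img"],cv2.COLOR_RGB2GRAY)[y0:y1,x0:x1]) for k in (d[n],cc)]))
```

```text
TCP in spindle frame mm [2.600e+00 1.000e-01 2.157e+02] tilt err deg [-0.08 -0.36 -0.15] F tool [0.6 0.2 0. ] t 35.1
captop [320.4 199.9] scene [304.4 141.2]
small plate top [320.4 183. ] scene [293.8 163.8]
big plate top [320.4 172.9] scene [285.1 182.4]
scene (205, 135, 245, 195) ((-0.0954384117336744, -0.146589279856304), 1.041365827132191)
top (412, 160, 448, 192) ((-0.129253304827472, -0.0963183717506162), 1.0249334661381306)
top (280, 222, 348, 266) ((-0.31500798489761195, -0.1686048853997839), 0.158647706642617)
```

View pics/i4.png

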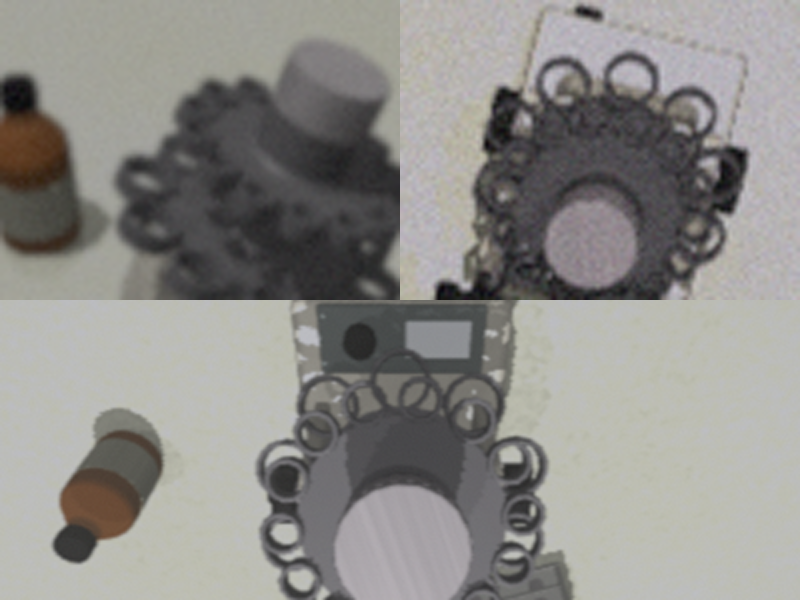

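The stack is closed: the cap's head sits on the hub with its top centre at about wrist (321,197), predicted (320.4,199.9), and scene (303,142.5), predicted (304.4,141.2). The bottle and the box show no shift.

```bash
python3 -c "
from cell import arm
print(arm.job_done())"
```

```text
the job is handed in; nothing more can be done
None
```

The large disc, the small disc and the aluminium cap are on the spindle in that order, each released only after firm contact at the expected depth. I handed the job in after about 35 s of arm time; the hand-in gives no verdict.

- **Spindle:** the wrist views put its lean at about 25.3°, and each part was lowered along that axis. Side forces stayed small (under about 3 N) until the parts bottomed out.
- **Grasping:** each part was squeezed twice, the second time turned by 90° (112° for the cap), so that it sat centred in the gripper.
- **Seating:** the tool stopped at these heights up the spindle:

| Part | Stopped at | Expected | Push at contact |
|---|---|---|---|
| Large disc | 24.2 mm | about 25 mm | 35 N |
| Small disc | 67.8 mm | about 68 mm | 21 N |
| Cap | 92.7 mm | 93–94 mm | 18 N |

- **Final pictures:** the stack looks closed and square. The cap's top is within about 3.5 px of its predicted place in the wrist view and 2 px in the scene view. The gripper is open and clear of everything.
- **Bystanders:** the bottle shows no shift (under 0.2 px). The slide box shows 0.3 px, but that match was weak, so it is less certain.
- **Head lean:** I did not re-measure it after the last part went on. After the large disc, the spindle tip was within 2 px of its predicted place.
- **Disagreements:** the top camera placed the large disc about 8 mm and the small disc about 4 mm away from where the wrist camera did. I used the wrist values and the squeezes confirmed them. The hub seen in the gripper was up to 3 mm off along one axis, depending on how deep it sat; the parts still went on freely.

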